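# Reload the feed track of a rivet press

## Robot

A 6-joint arm with a two-finger parallel gripper is mounted at the origin on the work surface. World frame = base frame: x ahead of the robot, y to its left, z up, the work surface at z = 0. Lengths are in m, angles in degrees, forces in N, time in s.
With the tool pointing down it reaches from about 0.35 to 0.875 m from the base axis. Payload 4.2 kg.
Tool frame: the origin (TCP) lies at the very end of the fingers, on their centre line; the grasp point (between the pads) lies behind it (r.grip_point_offset is the z of the grasp point in the tool frame, in m); z points along the fingers, y is the direction in which the jaws open and shut (so a half turn about z gives the same grasp; the last joint's range is limited). The gripper opens to 87 mm and grips with 3 to 60 N. Pads are 19 mm wide; open, the fingers measure 117 mm over their backs; the gripper's body (75 mm by 190 mm) begins 51 mm behind the grasp point.
Start: joints at [88.384, 22.042, 0.453, 0, -68.411, -14.817], TCP at [0.177, 0.599, 0.196] pointing down, gripper open.
Joint ranges: [-179.83, 179.83], [-69.29, 118.12], [-61.27, 80.66], [-181.25, 117.63], [-171.15, -9.14], [-177.46, 177.46]. Speed limits (degrees/s): [159.86, 159.86, 180, 180, 180, 180].

## Interface

Orientations are given as a 3x3 rotation matrix whose columns are the frame's x, y, z axes.
In Python, from station import r, capture, workorder gives the robot as it stands. The module is installed in compiled form; this text tells all that it offers.
- The arm moves only by the shell command python3 -m crank 'ROWS'. ROWS is JSON, a list of rows, each an object with "delta_rot": the turn, a rotation vector about the tool's x, y, z in rad, a list of three; "linear": the shift along the tool's x, y, z in m, a list of three; "gripper": the opening in per cent of the stroke, from 0 (shut) to 100 (fully open). A call has 1 to 10 rows; each row shifts and turns the commanded pose from where the row before left it, along the tool's axes as they then stand; what a row does not reach is not made up. A row lasts 1/8 s, in which the tool goes at most 62.5 mm and 10.7 degrees, less where a joint would pass 70% of its speed; a pose out of reach is approached as far as the arm can. A call is refused whole if a number of a shift passes 0.0625 or a number of a turn 0.188, either way. A call with a gripper value outside its range is refused whole. The fingers move at their own pace and stop on an object; the grip force is fixed at half the most. Time passes only in rows, so rows that do not move let the fingers close. It gives the time, the measured TCP pose, the force and the opening at its end, in the units of the state.
- r.sense(): the state, without advancing time (a new reading comes with each control period).
- capture(name): name is "scene" or "top" or "wrist"; returns a dict with "img" (384x512x3 uint8, blue, green, red), "fx", "fy", "cx", "cy" (pixels), "dist_coeffs" ([k1, k2, p1, p2, k3] as OpenCV has them; the pictures are not rectified), "world_from_camera" (4x4, takes a point from camera to world coordinates). Camera axes: x right, y down, z forward; pixel columns grow to the right and rows downward; lengths in m; the calibration is good to about 2 mm. A picture is of the moment at which its call begins. There is no depth.
- workorder.finish_job(): hands the job in, once; it reports no verdict.
The state is a dict: "time_s": time; "joints": joint angles; "joint_velocities": joint speeds; "effort": joint torques, N m; "tcp_pos": TCP position; "ee_rot": TCP orientation; "wrist_force": force on the tool from outside, world axes, zero at the start; "moment": the same for the moment, N m; "gripper_width": opening from 0.0 (shut) to 1.0 (fully open).
Only numpy, scipy, OpenCV 4.12 (cv2) and the standard library are available. Lean on these libraries where they do the work, as an engineer would, in place of code of your own. Each camera call takes 0.05 s, during which the arm holds its last target.

## Task

Reload the rivet press's feed track with the brass rivets: pull the red-handled follower back until it stays open, set the white cassette with the brass rivets upright in the channel in front of it, then nudge the follower forward off its catch so that its spring closes and pushes the cassette fully home against the blue nose. Leave the cassette with the dark steel rivets where it lies.

Things in the scene. Friction and masses are not known exactly. Their poses are not given: they have to be found in the camera images.
- track: Fixed feed track, 280 x 84 mm, origin on the table under its middle, channel along x; a low ear at -y (to 73 mm, 30 mm high). Channel floor 30 mm above the table, 36 mm wide, side lips flaring to 50 mm at 52 mm above the table; it ends at x = -75 mm at the blue nose (to -140, top 65 mm up) and at x = 85 mm at a blue block (top 52 mm up). A loaded cassette's origin is at x -40, y 0, z 30 mm.
- follower (a joint): Sprung follower's slide along track +x, m: 0 closed, 0.075 fully back. Over-centre spring: it pushes to the nose with 11 N at 0, 8 N at 0.030, none at 0.062; past that it stays back (held by 3.5 N). Let go at 0.055 or less it closes by itself in a second or two. Its pushing face is at track x = -35 mm + joint (channel free from there to the nose); on a loaded cassette it stops at 0.030.
- follower_grip (a point): Grip point on the follower's upright red handle, on the track's middle line at track x = -20 mm + joint, 78 mm above the table. The handle is 24 mm along the track, 12 mm across it, and reaches from 55 to 95 mm above the table; pinch it from above, across the track.
- brass_cassette: Loose white cassette, 70 (x) x 24 (y) x 20 mm high, with a brass stripe round it, a brass rivet head (up to 8 mm high) on top at each end, and in the middle an upright black tab to hold it by: 20 mm along x, 12 mm along y, 20 to 60 mm above the underside. About 120 g. Origin: centre of the underside, z up. Same either way round.
- steel_cassette: Cassette of the same shape and size, with dark steel rivets and stripe instead of brass; not wanted. Origin: centre of the underside.

How it is judged (in metres and radians):
On the way, in this order (a step that is already met when the one before it is completed fails the run):
1. the follower is pulled back past its catch (0.062) (value of joint follower above 0.062 m), for 0.1 s.
2. the brass cassette is down in the channel, upright, with the follower still back (value of joint follower above 0.058 m and x of brass_cassette in the frame of track between -0.045 and 0.01 m and y of brass_cassette in the frame of track between -0.01 and 0.01 m and z of brass_cassette in the frame of track below 0.038 m and angle between brass_cassette's own z axis and vertical below 0.2 rad), for 0.1 s.
At the end, for the whole second after the job is handed in: The brass cassette lies at rest and upright (within 7 degrees) on the channel floor (within 6 mm), along the channel (within 10 degrees, within 10 mm sideways), its end within 6 mm of the blue nose, and the follower has closed against it (joint 0.022 to 0.038) (value of joint follower between 0.022 and 0.038 m and x of brass_cassette in the frame of track between -0.048 and -0.034 m and y of brass_cassette in the frame of track between -0.01 and 0.01 m and z of brass_cassette in the frame of track below 0.036 m and angle between brass_cassette's own z axis and vertical below 0.12 rad and angle between the x axis of brass_cassette and the x axis of track, either way round below 0.18 rad and linear speed of brass_cassette below 0.03 m/s); the robot touches nothing.
It fails at once if the steel cassette is moved more than 30 mm (distance of steel_cassette from where it was at the start of the episode above 0.03 m).
It also fails if it takes over 64 s, if anything falls off the work surface, if the arm or the gripper's body presses on something with over 40 N, if the wrist force passes 120 N, or if a joint passes its speed limit or range.

## Working session

There is one attempt and no reset: what is moved stays moved. The work goes in short steps, Python scripts to look and compute and a shell command to move; the robot and the scene stay as the last step left them, time stands still between calls to the robot, and variables do not carry over. Pictures are saved under pics/ and viewed, and the job is handed in when it is done.

```bash
mkdir -p pics; ls; python3 - <<'E'
from station import r,capture
import cv2,numpy as np
s=r.sense();print(s);print(r.grip_point_offset)
for n in("scene","top","wrist"):
    c=capture(n);cv2.imwrite(f"pics/{n}0.png",c["img"]);print(n,c["fx"],c["fy"],c["cx"],c["cy"],c["dist_coeffs"]);print(np.round(c["world_from_camera"],3))
E
```

```text
pics
{'time_s': 0.0, 'joints': array([ 8.83858826e+01,  2.20887391e+01,  3.78836683e-01, -2.85466256e-02,
       -6.84103198e+01, -1.48163306e+01]), 'joint_velocities': array([ 0.16058509, -0.03665333, -0.05557204,  0.09432634, -0.01274766,
        0.05105771]), 'effort': array([ 8.53989768e-04, -3.90668929e+01,  1.87403744e+01,  4.21994895e+00,
        1.10335060e-02, -1.87508467e-04]), 'tcp_pos': array([0.17658375, 0.59884207, 0.19457567]), 'ee_rot': array([[ 9.59111813e-01, -2.83026956e-01, -5.22196944e-04],
       [-2.83027424e-01, -9.59109552e-01, -2.08434741e-03],
       [ 8.90824250e-05,  2.14691828e-03, -9.99997691e-01]]), 'wrist_force': array([ 0.74008613, -0.5075706 , -0.53507466]), 'moment': array([ 0.02850529, -0.03522587, -0.0291152 ]), 'gripper_width': 1.0022537037381933}
-0.0187
scene 491.74759639013524 491.74759639013524 253.22517494057266 192.37613181057228 [-0.21681364  0.          0.          0.          0.        ]
[[-0.709  0.544 -0.449  0.992]
 [ 0.705  0.541 -0.458  0.4  ]
 [-0.006 -0.642 -0.767  0.846]
 [ 0.     0.     0.     1.   ]]
top 428.0164174835422 428.0164174835422 257.7742390375244 187.83135248676487 [-0.13353927  0.          0.          0.          0.        ]
[[ 0.218 -0.956  0.197  0.397]
 [-0.976 -0.213  0.046 -0.104]
 [-0.002 -0.202 -0.979  0.825]
 [ 0.     0.     0.     1.   ]]
wrist 285.3647811095812 285.3647811095812 256.20387531409796 191.58247024819036 [-0.06727132  0.          0.          0.          0.        ]
[[-0.284 -0.928 -0.241  0.241]
 [-0.959  0.275  0.07   0.58 ]
 [ 0.002  0.251 -0.968  0.382]
 [ 0.     0.     0.     1.   ]]
```

View pics/scene0.png

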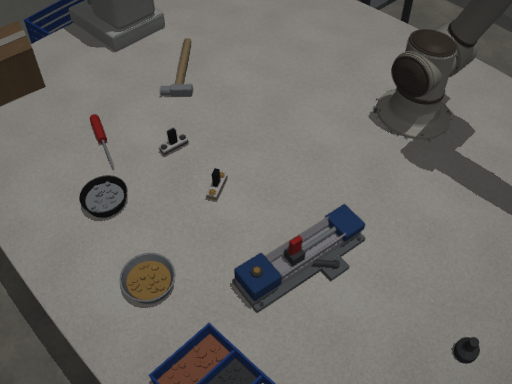

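View pics/top0.png

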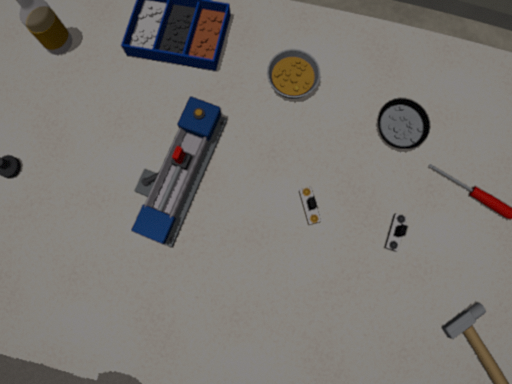

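View pics/wrist0.png

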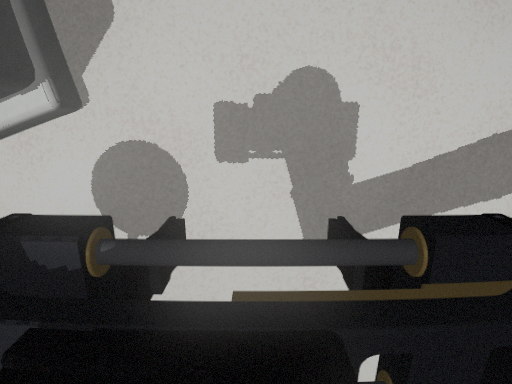

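The scene view shows the track with the red handle at (295,247), the nose at (258,275) and the block at (346,221). The brass cassette is at (216,183) and the steel one at (173,142). In the top view the same items are the handle (180,155), nose (200,117), block (153,224), brass (310,205) and steel (397,232). Next I'll measure them from masks.

```bash
cat > h.py <<'E'
import cv2,numpy as np
from station import r,capture
def ray(c,uv):
    K=np.array([[c["fx"],0,c["cx"]],[0,c["fy"],c["cy"]],[0,0,1]])
    p=cv2.undistortPoints(np.array([[uv]],float),K,np.array(c["dist_coeffs"]))[0,0]
    W=np.array(c["world_from_camera"]);d=W[:3,:3]@np.array([p[0],p[1],1]);return W[:3,3],d/np.linalg.norm(d)
def plane(c,uv,z):
    o,d=ray(c,uv);return o+d*(z-o[2])/d[2]
def tri(c1,a,c2,b):
    o1,d1=ray(c1,a);o2,d2=ray(c2,b)
    t=np.linalg.lstsq(np.c_[d1,-d2],o2-o1,rcond=None)[0]
    p,q=o1+t[0]*d1,o2+t[1]*d2;return (p+q)/2,np.linalg.norm(p-q)
def proj(c,P):
    K=np.array([[c["fx"],0,c["cx"]],[0,c["fy"],c["cy"]],[0,0,1]]);W=np.linalg.inv(np.array(c["world_from_camera"]))
    return cv2.projectPoints(np.array(P,float).reshape(-1,1,3),cv2.Rodrigues(W[:3,:3])[0],W[:3,3],K,np.array(c["dist_coeffs"]))[0][:,0]
def blobs(m,amin=6):
    n,l,s,ce=cv2.connectedComponentsWithStats(m.astype(np.uint8)*255)
    return [(ce[i],s[i],l==i) for i in range(1,n) if s[i][4]>=amin]
E
python3 - <<'E'
from h import *
for n in("scene","top"):
    c=capture(n);im=c["img"];hsv=cv2.cvtColor(im,cv2.COLOR_BGR2HSV);H,S,V=[hsv[...,i].astype(int) for i in range(3)]
    print(n)
    for nm,m in(("red",((H<6)|(H>174))&(S>150)&(V>60)),("blue",(H>100)&(H<125)&(S>120)&(V>40)),("brass",(H>10)&(H<28)&(S>110)&(V>60)),("black",V<35)):
        for ce,s,l in blobs(m): 
            if s[4]<2500: print(nm,ce.round(1),s)
    x0,y0,x1,y1=(150,120,380,310) if n=="scene" else (120,90,420,260)
    k=cv2.resize(im[y0:y1,x0:x1],None,fx=2.6,fy=2.6,interpolation=cv2.INTER_CUBIC)
    cv2.imwrite(f"pics/{n}z.png",np.clip(k*1.4,0,255).astype(np.uint8))
E
```

```text
scene
red [ 97.4 127.4] [ 90 115  16  28 227]
red [296.1 243.9] [290 236  12  19 139]
blue [47.2 19.6] [ 24   0  60  43 900]
blue [66.5 24.5] [61 22 12  6 12]
blue [345.7 221.3] [327 205  38  36 704]
blue [259. 276.] [ 235  254   46   46 1094]
blue [210.6 358.1] [ 149  323  126   61 1523]
brass [ 7.9 26.5] [ 6 25  6  4  8]
brass [ 4.8 47.6] [ 3 46  5  4  9]
brass [221.2 174.3] [220 172   4   5  15]
brass [211.7 191.7] [209 189   6   6  27]
brass [148.2 280. ] [ 127  261   44   39 1338]
brass [256.3 269.6] [253 267   7   6  32]
black [365.6   1.5] [360   0  10   5  34]
black [390.1   1.1] [387   0   8   5  16]
black [406.4  10.2] [401   0  12  23 159]
black [459.   38.8] [448  24  26  23 104]
black [410.   80.1] [ 392   57   51   47 1125]
black [171.9 136.3] [167 129  10  16 109]
black [215.6 177.3] [212 169   8  18 106]
black [103.  194.6] [ 80 176  47  42 572]
black [292.5 258.2] [284 251  20  15 117]
black [325.  265.6] [313 264  25   4  29]
black [254.3 275.6] [251 274   8   3   9]
black [467.6 345.7] [461 338  17  14 124]
black [460.2 355.5] [454 342  22  21 110]
black [245.5 367
[... 1047 characters left out ...]
 48.5] [165  47   6   3  10]
black [180.5  49.3] [179  49   4   2   6]
black [407.3 119.2] [378  99  51  49 536]
black [213.7 127.2] [207 112  14  30  97]
black [221.1 122.6] [220 121   3   4  11]
black [193.5 132.9] [184 129  19   8  23]
black [184.4 158.1] [182 153   6  11  28]
black [ 10.2 165.5] [  0 156  21  22 233]
black [187.5 162.8] [181 156  11  13  39]
black [150.5 181.4] [147 179   8   6  14]
black [311.3 203.1] [307 197   9  13  76]
black [169.8 230. ] [164 217  12  26  51]
black [399.4 217.6] [398 216   4   5   8]
black [400.2 230.3] [394 225  13  11 102]
black [170.4 238.8] [170 237   2   5   9]
black [392.1 243.5] [391 242   4   5   8]
black [454.3 318.8] [443 311  24  17  51]
```

```bash
true
```

```text
(no output)
```

View pics/scenez.png

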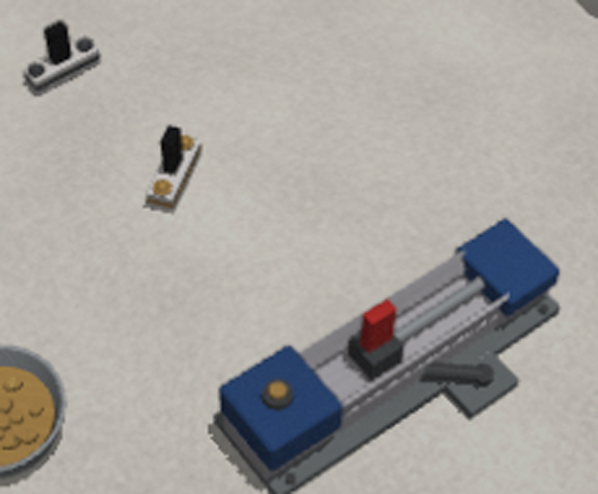

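View pics/topz.png

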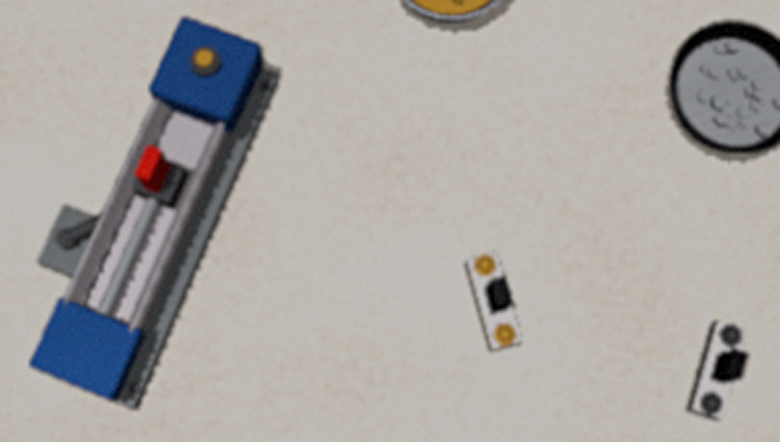

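```bash
python3 - <<'E'
from h import *
a=capture("scene");b=capture("top")
for n,p,q in [("red",(296.1,243.9),(176.6,152.6)),("knob",(256.3,269.6),(198.2,112)),("rivA",(221.2,174.3),(306,191.8)),("rivA/B",(221.2,174.3),(313.7,218.3)),("rivB",(211.7,191.7),(306,191.8)),("rivB2",(211.7,191.7),(313.7,218.3)),("tab",(215.6,177.3),(311.3,203.1)),("stab",(171.9,136.3),(400.2,230.3)),("nose",(259,276),(198.7,116.9)),("blk",(345.7,221.3),(152.8,223.7))]:
    X,e=tri(a,p,b,q);print(n,X.round(4),round(e,4))
for c in(a,b):
  im=c["img"];hsv=cv2.cvtColor(im,cv2.COLOR_BGR2HSV);H,S,V=[hsv[...,i].astype(int) for i in range(3)]
  m=(H>100)&(H<125)&(S>120)&(V>40)
  for ce,s,l in blobs(m,400):
    if 600<s[4]<1200:
      cn=cv2.findContours(l.astype(np.uint8),0,2)[0][0];ap=cv2.approxPolyDP(cv2.convexHull(cn),3,True)[:,0];print(ap.tolist(),s[4])
  m=((H<6)|(H>174))&(S>150)&(V>60)
  for ce,s,l in blobs(m,60):
    if s[4]<150:
      cn=cv2.findContours(l.astype(np.uint8),0,2)[0][0];ap=cv2.approxPolyDP(cv2.convexHull(cn),1.5,True)[:,0];print('red',ap.tolist());
      # V of pixel rows
      y,x,w,h=s[1],s[0],s[2],s[3];print(im[y-1:y+h+1,x-1:x+w+1,2])
E
```

```text
red [0.5775 0.0887 0.0826] 0.0007
knob [0.6652 0.0717 0.0736] 0.0001
rivA [ 0.5559 -0.1505  0.0739] 0.0115
rivA/B [ 0.5236 -0.1824  0.0219] 0.001
rivB [ 0.5717 -0.1591  0.0207] 0.0015
rivB2 [ 0.5381 -0.194  -0.0385] 0.0137
tab [ 0.5482 -0.1713  0.04  ] 0.0004
stab [ 0.5338 -0.3446  0.0391] 0.0001
nose [0.6628 0.0744 0.0511] 0.0027
blk [0.4448 0.1078 0.0442] 0.0022
[[83, 0], [70, 19], [31, 41], [26, 18], [60, 0]] 904
[[342, 205], [364, 224], [346, 240], [327, 215]] 706
[[261, 254], [280, 275], [280, 283], [255, 299], [235, 269]] 1089
red [[299, 236], [301, 238], [300, 248], [292, 253], [290, 241]]
[[134 135 133 133 134 135 132 128 118 105 102  94  92  91]
 [132 133 134 133 132 127 120 108 108 115 109 103  94  90]
 [133 133 135 132 119 104 103 114 115 115 115 111 102  94]
 [133 132 127 117 107 112 115 115 115 116 116 116 113 101]
 [129 121 108 105 117 115 116 116 117 118 116 111 102  95]
 [110 107 115 115 116 116 117 118 118 116 107  88  69  81]
 [ 85 102 115 117 117 118 119 118 112  99  78  64  66  64]
 [ 68  75 104 117 119 120 116 103  85  67  65  65  67  77]
 [ 66  54  74 106 118 11
[... 983 characters left out ...]
 67  89 117 129 128 122 115 110 111]
 [ 86  73  65  74 102 126 132 132 133 127 113  94]
 [ 80  68  66  83 115 130 132 134 132 126  98  72]
 [ 71  66  72  97 124 131 131 132 132 119  83  54]
 [ 66  65  84 115 132 133 132 135 129 106  65  42]
 [ 65  69  94 126 134 133 133 134 122  90  51  37]
 [ 66  78 107 129 135 133 134 130 110  69  42  42]
 [ 68  92 122 132 134 134 135 123  90  53  42  43]
 [ 78 108 132 136 134 136 131 113  74  46  39  43]
 [ 83 111 131 136 136 136 128 101  57  42  43  42]
 [ 78  98 112 124 131 132 116  79  47  45  45  44]
 [ 64  66  78  95 108 110  93  59  42  42  43  41]
 [ 59  49  52  62  68  73  63  44  42  42  43  43]
 [ 58  47  45  50  52  54  52  45  46  44  46  42]]
```

```bash
python3 - <<'E'
from h import *
a=capture("scene");b=capture("top")
def q(c,pts,z):
    P=np.array([plane(c,np.array(p)+0.,z) for p in pts]);print(P[:,:2].round(4).tolist(),P.mean(0)[:2].round(4));return P.mean(0)
n1=q(b,[[191,97],[219,108],[206,136],[178,124]],.065)
k1=q(b,[[143,205],[173,217],[163,242],[132,230]],.052)
k2=q(a,[[342,205],[364,224],[346,240],[327,215]],.052)
n2=q(a,[[261,254],[280,275],[255,292],[235,269]],.065)
for n,k in((n1,k1),(n2,k2)):
    d=k-n;print(np.degrees(np.arctan2(d[1],d[0])),np.linalg.norm(d[:2]))
# handle top, bright part
for c,t in((a,92),(b,105)):
  im=c["img"];hsv=cv2.cvtColor(im,cv2.COLOR_BGR2HSV);H,S,V=[hsv[...,i].astype(int) for i in range(3)]
  m=((H<6)|(H>174))&(S>150)&(V>t)
  for ce,s,l in blobs(m,30):
    print(ce,s,plane(c,ce,.095).round(4))
E
```

```text
[[0.6952, 0.095], [0.6846, 0.0369], [0.6251, 0.0473], [0.6369, 0.105]] [0.6604 0.0711]
[[0.4745, 0.1319], [0.4653, 0.0715], [0.417, 0.0778], [0.4251, 0.1396]] [0.4455 0.1052]
[[0.4216, 0.0796], [0.4284, 0.1424], [0.4849, 0.1405], [0.4638, 0.074]] [0.4497 0.1091]
[[0.6312, 0.0502], [0.6392, 0.1069], [0.6962, 0.0994], [0.6884, 0.0394]] [0.6638 0.074 ]
170.96860999356528 0.21765911559674173
170.68575869572908 0.21695850811045178
[ 97.10559006 125.79503106] [ 91 115  14  23 161] [ 0.6664 -0.4496  0.095 ]
[295.58928571 239.66071429] [290 236  12   9  56] [0.5777 0.087  0.095 ]
[176.38571429 152.05714286] [172 146  10  13  70] [0.5756 0.0858 0.095 ]
[492.94460641 201.72303207] [473 187  39  31 343] [ 0.6113 -0.4906  0.095 ]
```

Track yaw is about 170.8°, its origin is about (0.557, 0.0895), and the handle is at about (0.577, 0.086). The cassette is at about (0.548, -0.171) with yaw 25.8°. I'll move over the handle.

```bash
python3 -m crank '[{"linear":[0.044,0.0315,0],"delta_rot":[0,0,0],"gripper":100},{"linear":[0.044,0.0315,0],"delta_rot":[0,0,0],"gripper":100},{"linear":[0.044,0.0315,0],"delta_rot":[0,0,0],"gripper":100},{"linear":[0.044,0.0315,0],"delta_rot":[0,0,0],"gripper":100},{"linear":[0.044,0.0315,0],"delta_rot":[0,0,0],"gripper":100},{"linear":[0.044,0.0315,0],"delta_rot":[0,0,0],"gripper":100},{"linear":[0.044,0.0315,0],"delta_rot":[0,0,0],"gripper":100},{"linear":[0.044,0.0315,0],"delta_rot":[0,0,0],"gripper":100},{"linear":[0.044,0.0315,0],"delta_rot":[0,0,0],"gripper":100},{"linear":[0.044,0.0315,0],"delta_rot":[0,0,0],"gripper":100}]'
python3 -m crank '[{"linear":[0.044,0.0315,0],"delta_rot":[0,0,0],"gripper":100},{"linear":[0.044,0.0315,0],"delta_rot":[0,0,0],"gripper":100},{"linear":[0,0,0],"delta_rot":[0,0,-0.126],"gripper":100},{"linear":[0,0,0],"delta_rot":[0,0,0],"gripper":100},{"linear":[0,0,0],"delta_rot":[0,0,0],"gripper":100}]'
python3 - <<'E'
from h import *
s=r.sense();print(s["tcp_pos"],s["ee_rot"].round(4))
c=capture("wrist");cv2.imwrite("pics/w1.png",c["img"])
E
```

```text
time_s: 1.7
tcp_pos: [0.5107, 0.1714, 0.196]
ee_rot: [[0.959, -0.283, 0.001], [-0.283, -0.959, 0.0], [0.001, -0.001, -1.0]]
wrist_force: [0.3, 0.8, 0.0]
gripper_width: 1.004
time_s: 2.33
tcp_pos: [0.5761, 0.0879, 0.1958]
ee_rot: [[0.987, -0.161, 0.0], [-0.161, -0.987, 0.0], [0.0, -0.0, -1.0]]
wrist_force: [-0.1, 0.2, -0.6]
gripper_width: 1.0
[0.57606291 0.08791816 0.19579066] [[ 9.869e-01 -1.611e-01  1.000e-04]
 [-1.611e-01 -9.869e-01  1.000e-04]
 [ 1.000e-04 -1.000e-04 -1.000e+00]]
```

View pics/w1.png

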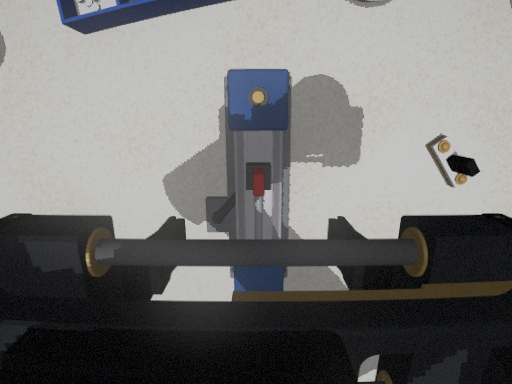

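The wrist view shows the track vertical in the picture, the handle at (259,180), the nose at (258,98) and the brass cassette at about (453,162). Next I'll refine these positions.

```bash
python3 - <<'E'
from h import *
c=capture("wrist");a=capture("scene");b=capture("top");im=c["img"]
hsv=cv2.cvtColor(im,cv2.COLOR_BGR2HSV);H,S,V=[hsv[...,i].astype(int) for i in range(3)]
for nm,m in(("red",((H<6)|(H>174))&(S>130)&(V>40)),("brass",(H>10)&(H<28)&(S>110)&(V>60)),("blue",(H>100)&(H<125)&(S>120)&(V>35))):
    for ce,s,l in blobs(m,15): print(nm,ce.round(1),s)
print(hsv[165:198,259].tolist())
cn=cv2.approxPolyDP(cv2.convexHull(cv2.findContours(max(blobs((H>100)&(H<125)&(S>120)&(V>35)&(np.arange(384)[:,None]>60)&(np.arange(384)[:,None]<140),50),key=lambda t:t[1][4])[2].astype(np.uint8),0,2)[0][0]),2,True)[:,0];print(cn.tolist())
for p in cn: print(plane(c,p,.065).round(4))
E
```

```text
red [258.3 184.3] [254 174  10  22 198]
brass [443.6 146.2] [438 141  12  11 102]
brass [436.5 159.9] [429 145  16  30  35]
brass [460.9 178.1] [456 173  11  11  96]
brass [421.5 252.6] [413 228  15  48 302]
brass [407.9 234.6] [405 232   8   6  17]
brass [ 91.3 270. ] [ 87 263  12  14  56]
brass [427.4 291.4] [ 317  281  195   20 1917]
brass [303.3 297.3] [298 295  12   5  21]
brass [385.4 378.3] [379 372  13  12  76]
blue [100.8   9.6] [ 57   0 100  24 429]
blue [274.6  93.3] [265  84  22  21 208]
blue [244.6 109.5] [233  98  20  22 172]
blue [270.3 279.6] [252 267  31  23 390]
blue [238.2 285.3] [235 278  11  13  73]
[[113, 17, 60], [120, 9, 58], [105, 8, 65], [1, 108, 80], [0, 112, 84], [0, 114, 83], [1, 113, 86], [178, 128, 82], [0, 107, 86], [0, 140, 102], [0, 133, 111], [0, 138, 113], [1, 144, 113], [0, 132, 116], [0, 148, 112], [2, 134, 114], [0, 145, 111], [2, 139, 114], [0, 142, 111], [0, 140, 111], [0, 145, 109], [0, 146, 110], [0, 132, 116], [0, 140, 111], [1, 139, 112], [0, 136, 114], [0, 131, 113], [1, 134, 112], [0, 136, 111], [0, 134, 114], [179, 140, 100], [120, 7, 114], [113, 9, 117]]
[[281, 85], [286, 91], [274, 104], [269, 103], [266, 84]]
[0.672  0.0457 0.065 ]
[0.6651 0.0414 0.065 ]
[0.6539 0.056  0.065 ]
[0.6557 0.0611 0.065 ]
[0.6755 0.0613 0.065 ]
```

```bash
python3 - <<'E'
from h import *
c=capture("wrist");a=capture("scene");b=capture("top")
print(plane(c,(258.5,184.7),.095))
for t,z in((.0,0),(0,0)):pass
for n,p,q,k in (("hand",(258.5,184.7),(176.4,152.1),b),("hand-s",(258.5,184.7),(295.6,239.7),a),("r1",(443.6,146.2),(306,191.8),b),("r2",(460.9,178.1),(313.7,218.3),b),("r1s",(443.6,146.2),(211.7,191.7),a),("r2s",(460.9,178.1),(221.2,174.3),a),("knob",(258.3,97),(198.2,112),b)):
    X,e=tri(c,p,k,q);print(n,X.round(4),round(e,4))
print(plane(c,(443.6,146.2),.025),plane(c,(460.9,178.1),.025))
# track edges: at nose top sides & channel
print([plane(c,p,.065).round(4).tolist() for p in((229,70),(290,70),(229,129),(288,129))])
cv2.imwrite("pics/w1z.png",np.clip(cv2.resize(c["img"][60:215,190:340],None,fx=4,fy=3.8,interpolation=cv2.INTER_CUBIC)*1.5,0,255).astype(np.uint8))
E
```

```text
[0.57564073 0.08579963 0.095     ]
hand [0.5756 0.0858 0.0948] 0.0
hand-s [0.5751 0.0856 0.0911] 0.001
r1 [ 0.571  -0.1584  0.0204] 0.0005
r2 [ 0.5241 -0.1829  0.0204] 0.0003
r1s [ 0.5699 -0.1619  0.0162] 0.0015
r2s [ 0.5258 -0.1788  0.0261] 0.0003
knob [0.6634 0.0713 0.0773] 0.0015
[ 0.57169422 -0.15526386  0.025     ] [ 0.52545448 -0.17945992  0.025     ]
[[0.6959, 0.0976, 0.065], [0.6856, 0.0343, 0.065], [0.6357, 0.1086, 0.065], [0.6253, 0.0449, 0.065]]
```

View pics/w1z.png

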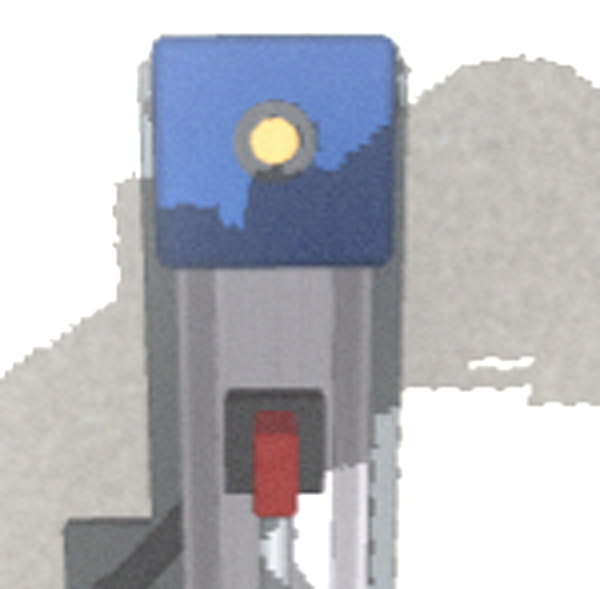

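Handle confirmed at (0.5757, 0.0858, 0.095), so I need +2 mm in tool y and 136 mm down. Then I close.

```bash
python3 -m crank '[{"linear":[0,0.002,0.04],"delta_rot":[0,0,0],"gripper":60},{"linear":[0,0,0.04],"delta_rot":[0,0,0],"gripper":60},{"linear":[0,0,0.04],"delta_rot":[0,0,0],"gripper":60},{"linear":[0,0,0.016],"delta_rot":[0,0,0],"gripper":60},{"linear":[0,0,0],"delta_rot":[0,0,0],"gripper":60},{"linear":[0,0,0],"delta_rot":[0,0,0],"gripper":60}]'
python3 -m crank '[{"linear":[0,0,0],"delta_rot":[0,0,0],"gripper":0},{"linear":[0,0,0],"delta_rot":[0,0,0],"gripper":0},{"linear":[0,0,0],"delta_rot":[0,0,0],"gripper":0},{"linear":[0,0,0],"delta_rot":[0,0,0],"gripper":0},{"linear":[0,0,0],"delta_rot":[0,0,0],"gripper":0},{"linear":[0,0,0],"delta_rot":[0,0,0],"gripper":0}]'
```

```text
time_s: 3.42
tcp_pos: [0.5774, 0.086, 0.0614]
ee_rot: [[0.987, -0.16, 0.003], [-0.16, -0.987, 0.001], [0.003, -0.001, -1.0]]
wrist_force: [-0.3, -0.3, 0.0]
gripper_width: 0.606
time_s: 4.18
tcp_pos: [0.576, 0.0858, 0.0597]
ee_rot: [[0.987, -0.16, 0.0], [-0.16, -0.987, 0.0], [0.0, -0.0, -1.0]]
wrist_force: [-0.1, 0.7, 1.0]
gripper_width: 0.132
```

Gripped: the width is 11.5 mm. Pulling back 72 mm.

```bash
python3 -m crank '[{"linear":[-0.012,0,0],"delta_rot":[0,0,0],"gripper":0},{"linear":[-0.012,0,0],"delta_rot":[0,0,0],"gripper":0},{"linear":[-0.012,0,0],"delta_rot":[0,0,0],"gripper":0},{"linear":[-0.012,0,0],"delta_rot":[0,0,0],"gripper":0},{"linear":[-0.012,0,0],"delta_rot":[0,0,0],"gripper":0},{"linear":[-0.012,0,0],"delta_rot":[0,0,0],"gripper":0},{"linear":[0,0,0],"delta_rot":[0,0,0],"gripper":0},{"linear":[0,0,0],"delta_rot":[0,0,0],"gripper":0},{"linear":[0,0,0],"delta_rot":[0,0,0],"gripper":0}]'; python3 - <<'E'
from h import *
for n in("scene","top"):
    c=capture(n);cv2.imwrite(f"pics/{n}2.png",cv2.resize(c["img"][100:300,200:400] if n=="scene" else c["img"][80:260,110:290],None,fx=2.9,fy=2.9))
E
```

```text
time_s: 5.3
tcp_pos: [0.5045, 0.097, 0.0596]
ee_rot: [[0.987, -0.16, -0.001], [-0.16, -0.987, -0.0], [-0.001, 0.001, -1.0]]
wrist_force: [-4.2, 0.9, 1.9]
gripper_width: 0.13
```

View pics/scene2.png

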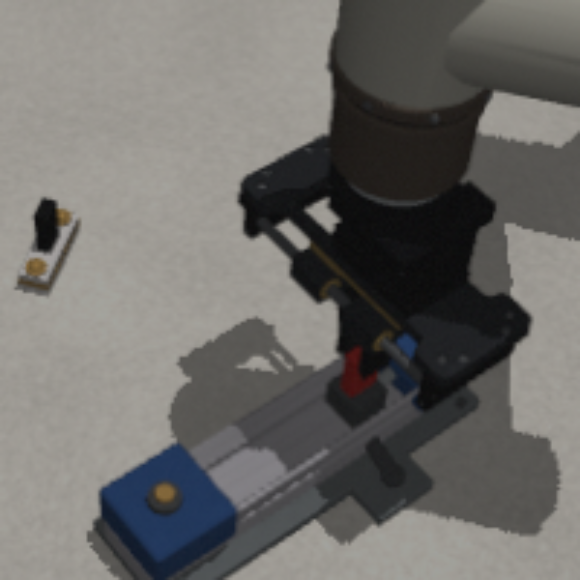

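Scene crop: the follower sits at the back of the channel (355,395), next to the block. Releasing and raising.

```bash
python3 -m crank '[{"linear":[0,0,0],"delta_rot":[0,0,0],"gripper":60},{"linear":[0,0,0],"delta_rot":[0,0,0],"gripper":60},{"linear":[0,0,0],"delta_rot":[0,0,0],"gripper":60},{"linear":[0,0,0],"delta_rot":[0,0,0],"gripper":60},{"linear":[0,0,-0.04],"delta_rot":[0,0,0],"gripper":60},{"linear":[0,0,-0.05],"delta_rot":[0,0,0],"gripper":60},{"linear":[0,0,-0.05],"delta_rot":[0,0,0],"gripper":60},{"linear":[0,0,0],"delta_rot":[0,0,0],"gripper":60}]'; python3 - <<'E'
from h import *
print(r.sense()["joints"])
E
```

```text
time_s: 6.4
tcp_pos: [0.5077, 0.0981, 0.2044]
ee_rot: [[0.987, -0.16, 0.01], [-0.16, -0.987, 0.004], [0.009, -0.006, -1.0]]
wrist_force: [-0.1, -0.2, -0.3]
gripper_width: 0.6
[ 28.99186055  10.7776844  -14.18884953   0.08227606 -64.42883874
  51.79259885]
```

```bash
python3 -m crank '[{"linear":[0.017,0.05,0],"delta_rot":[0,0,0],"gripper":60},{"linear":[0.017,0.05,0],"delta_rot":[0,0,0],"gripper":60},{"linear":[0.017,0.05,0],"delta_rot":[0,0,0],"gripper":60},{"linear":[0.017,0.05,0],"delta_rot":[0,0,0],"gripper":60},{"linear":[0.017,0.057,0],"delta_rot":[0,0,0],"gripper":60},{"linear":[0,0,0],"delta_rot":[0,0,-0.153],"gripper":60},{"linear":[0,0,0],"delta_rot":[0,0,-0.153],"gripper":60},{"linear":[0,0,0],"delta_rot":[0,0,-0.153],"gripper":60},{"linear":[0,0,0],"delta_rot":[0,0,-0.152],"gripper":60},{"linear":[0,0,0],"delta_rot":[0,0,0],"gripper":60}]'; python3 -m crank '[{"linear":[0,0,0],"delta_rot":[0,0,0],"gripper":60},{"linear":[0,0,0],"delta_rot":[0,0,0],"gripper":60}]'
python3 - <<'E'
from h import *
print(r.sense()["tcp_pos"])
c=capture("wrist");cv2.imwrite("pics/w3.png",c["img"])
c=capture("top");cv2.imwrite("pics/t3.png",c["img"])
E
```

```text
time_s: 7.65
tcp_pos: [0.5472, -0.1702, 0.1986]
ee_rot: [[0.901, 0.433, -0.002], [0.433, -0.901, 0.0], [-0.001, -0.001, -1.0]]
wrist_force: [-0.5, 0.4, -0.3]
gripper_width: 0.601
time_s: 7.9
tcp_pos: [0.5475, -0.1702, 0.1994]
ee_rot: [[0.901, 0.434, -0.0], [0.434, -0.901, 0.0], [-0.0, -0.0, -1.0]]
wrist_force: [-0.4, -0.2, 0.3]
gripper_width: 0.596
[ 0.547548   -0.17016974  0.1994192 ]
```

View pics/w3.png

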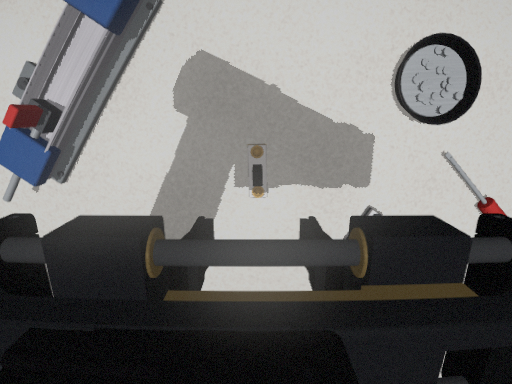

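View pics/t3.png

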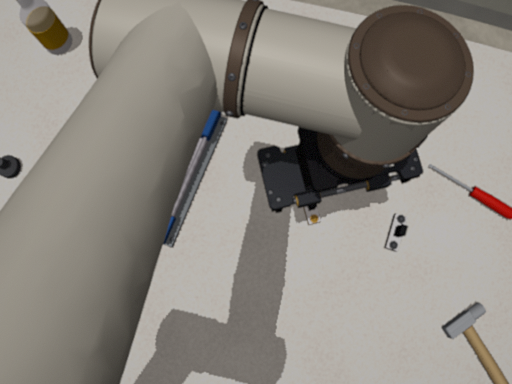

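The wrist view shows the cassette aligned under the gripper, rivets at (257,152) and (258,192). The follower is still back, red handle at (22,117). Checking the centring before I descend.

```bash
python3 - <<'E'
from h import *
c=capture("wrist");im=c["img"]
hsv=cv2.cvtColor(im,cv2.COLOR_BGR2HSV);H,S,V=[hsv[...,i].astype(int) for i in range(3)]
pts=[]
for ce,s,l in blobs((H>8)&(H<28)&(S>110)&(V>45),15):
    if 230<ce[0]<290 and ce[1]<210: print(ce,s,plane(c,ce,.024)); pts.append(plane(c,ce,.024))
s=r.sense();R=s["ee_rot"]
for ce,s_,l in blobs((V<30),60):
    if 240<ce[0]<275 and ce[1]<210: print("tab",ce,s_,plane(c,ce,.05))
print((R.T@(np.mean(pts,0)-s["tcp_pos"])).round(4)); d=pts[0]-pts[1];print(np.degrees(np.arctan2(d[1],d[0])),np.degrees(np.arctan2(R[1,0],R[0,0])))
# two-view height: first wrist view pixel rays (fixed values) vs now
print((V[140:200,250:266]).tolist()[::3])
E
```

```text
[nan nan nan]
  return _methods._mean(a, axis=axis, dtype=dtype,
  ret = ret.dtype.type(ret / rcount)
Traceback (most recent call last):
IndexError: list index out of range
```

```bash
python3 - <<'E'
from h import *
c=capture("wrist");im=c["img"]
hsv=cv2.cvtColor(im,cv2.COLOR_BGR2HSV)
print(hsv[152,250:266].tolist());
cv2.imwrite("pics/w4.png",np.clip(cv2.resize(im[135:215,215:305],None,fx=6,fy=6)*1.8,0,255).astype(np.uint8))
H,S,V=[hsv[...,i].astype(int) for i in range(3)]
for ce,s,l in blobs((H>5)&(H<30)&(S>85)&(V>30),8):
    if 230<ce[0]<290 and ce[1]<230: print(ce,s,plane(c,ce,.024))
E
```

```text
[[14, 34, 127], [18, 100, 122], [18, 95, 110], [18, 88, 107], [18, 89, 112], [19, 102, 115], [18, 98, 120], [19, 101, 119], [20, 96, 114], [18, 93, 112], [18, 91, 104], [17, 95, 107], [18, 94, 120], [16, 42, 127], [10, 5, 144], [0, 5, 140]]
[256.31428571 151.33333333] [251 146  12  12 105] [ 0.57100801 -0.15846374  0.024     ]
[256.7 193.9] [252 190  11   8  40] [ 0.52082722 -0.18318622  0.024     ]
```

View pics/w4.png

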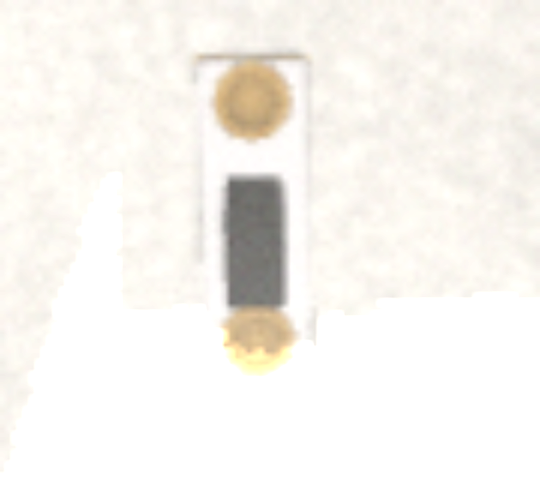

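```bash
python3 -m crank '[{"linear":[0,0,0.05],"delta_rot":[0,0,0],"gripper":60},{"linear":[0,0,0.05],"delta_rot":[0,0,0],"gripper":60},{"linear":[0,0.0005,0.04],"delta_rot":[0,0,0],"gripper":60},{"linear":[0,0,0.02],"delta_rot":[0,0,0],"gripper":60},{"linear":[0,0,0.011],"delta_rot":[0,0,0],"gripper":60},{"linear":[0,0,0],"delta_rot":[0,0,0],"gripper":60},{"linear":[0,0,0],"delta_rot":[0,0,0],"gripper":60}]'
python3 -m crank '[{"linear":[0,0,0],"delta_rot":[0,0,0],"gripper":0},{"linear":[0,0,0],"delta_rot":[0,0,0],"gripper":0},{"linear":[0,0,0],"delta_rot":[0,0,0],"gripper":0},{"linear":[0,0,0],"delta_rot":[0,0,0],"gripper":0},{"linear":[0,0,0],"delta_rot":[0,0,0],"gripper":0},{"linear":[0,0,0],"delta_rot":[0,0,0],"gripper":0}]'
```

```text
time_s: 8.98
tcp_pos: [0.5488, -0.1707, 0.0298]
ee_rot: [[0.9, 0.435, 0.002], [0.435, -0.9, -0.0], [0.002, 0.001, -1.0]]
wrist_force: [-0.0, -0.2, -0.0]
gripper_width: 0.601
time_s: 9.72
tcp_pos: [0.5479, -0.1707, 0.0287]
ee_rot: [[0.9, 0.435, 0.0], [0.435, -0.9, -0.0], [0.0, 0.0, -1.0]]
wrist_force: [-0.4, -0.3, -0.1]
gripper_width: 0.13
```

Gripped. Lift, turn to the track axis and carry it over.

```bash
python3 -m crank '[{"linear":[0,0,-0.03],"delta_rot":[0,0,0],"gripper":0},{"linear":[0,0,-0.05],"delta_rot":[0,0,0],"gripper":0},{"linear":[0,0,-0.06],"delta_rot":[0,0,0],"gripper":0},{"linear":[0,0,0],"delta_rot":[0,0,0.153],"gripper":0},{"linear":[0,0,0],"delta_rot":[0,0,0.153],"gripper":0},{"linear":[0,0,0],"delta_rot":[0,0,0.153],"gripper":0},{"linear":[0,0,0],"delta_rot":[0,0,0.152],"gripper":0},{"linear":[0,0,0],"delta_rot":[0,0,0],"gripper":0}]'
python3 -m crank '[{"linear":[-0.002,-0.032,0],"delta_rot":[0,0,0],"gripper":0},{"linear":[-0.002,-0.032,0],"delta_rot":[0,0,0],"gripper":0},{"linear":[-0.002,-0.032,0],"delta_rot":[0,0,0],"gripper":0},{"linear":[-0.002,-0.032,0],"delta_rot":[0,0,0],"gripper":0},{"linear":[-0.002,-0.032,0],"delta_rot":[0,0,0],"gripper":0},{"linear":[-0.002,-0.032,0],"delta_rot":[0,0,0],"gripper":0},{"linear":[-0.002,-0.032,0],"delta_rot":[0,0,0],"gripper":0},{"linear":[-0.002,-0.034,0],"delta_rot":[0,0,0],"gripper":0},{"linear":[0,0,0],"delta_rot":[0,0,0],"gripper":0},{"linear":[0,0,0],"delta_rot":[0,0,0],"gripper":0}]'
python3 - <<'E'
from h import *
print(r.sense()["tcp_pos"])
c=capture("wrist");cv2.imwrite("pics/w5.png",c["img"])
c=capture("scene");cv2.imwrite("pics/s5.png",cv2.resize(c["img"][130:310,210:390],None,fx=3.2,fy=3.2))
E
```

```text
time_s: 10.72
tcp_pos: [0.5475, -0.1706, 0.1683]
ee_rot: [[0.987, -0.159, -0.001], [-0.159, -0.987, 0.0], [-0.001, -0.0, -1.0]]
wrist_force: [0.1, 0.8, -1.1]
gripper_width: 0.129
time_s: 11.98
tcp_pos: [0.573, 0.0863, 0.1683]
ee_rot: [[0.987, -0.159, -0.001], [-0.159, -0.987, -0.0], [-0.001, 0.0, -1.0]]
wrist_force: [0.1, 0.2, -0.8]
gripper_width: 0.131
[0.57299256 0.08629824 0.16834105]
```

View pics/w5.png

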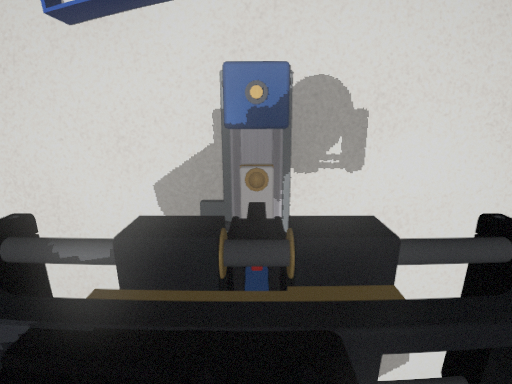

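View pics/s5.png

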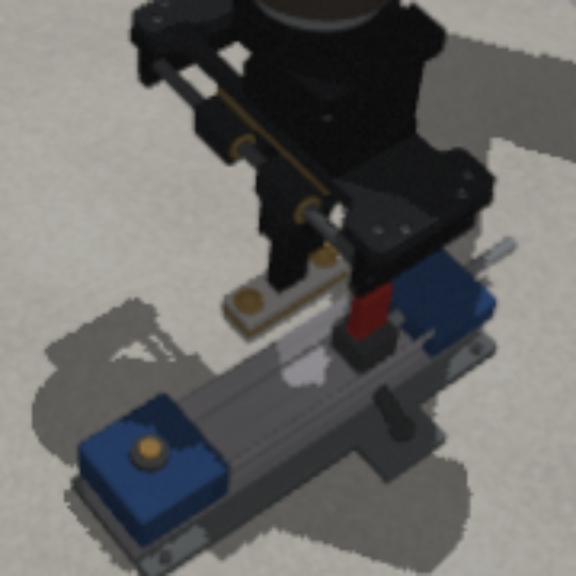

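The wrist view shows the front rivet at (257,180) over the channel and the nose spanning columns 223-290. The follower is still back. Checking the lateral and along-channel offsets.

```bash
python3 - <<'E'
from h import *
c=capture("wrist");s=r.sense();R=s["ee_rot"];t=s["tcp_pos"]
f=lambda p,z:(R.T@(plane(c,p,z)-t))[:2].round(4)
im=c["img"]
hsv=cv2.cvtColor(im,cv2.COLOR_BGR2HSV);H,S,V=[hsv[...,i].astype(int) for i in range(3)]
for ce,q,l in blobs((H>5)&(H<30)&(S>85)&(V>30),8):
    if 230<ce[0]<290 and ce[1]<230: print("brass",ce,q,"rivet",f(ce,.164),"knob",f(ce,.075))
m=(H>100)&(H<125)&(S>120)&(V>25);m[:50]=0;m[150:]=0;m[:,:200]=0;m[:,320:]=0
cn=max(cv2.findContours(m.astype(np.uint8),0,2)[0],key=cv2.contourArea);x=cn[:,0]
for y in range(66,128,10):
    xs=x[abs(x[:,1]-y)<3][:,0];print(y,xs.min(),xs.max(),f((xs.min(),y),.065),f((xs.max(),y),.065))
print(x[:,1].max(),f((256,x[:,1].max()),.065), cv2.minAreaRect(cn))
cv2.imwrite("pics/w5z.png",np.clip(cv2.resize(im[120:240,200:310],None,fx=5,fy=5)*2.,0,255).astype(np.uint8))
E
```

```text
brass [255.37301587  91.76190476] [250  86  12  13 126] rivet [ 0.0837 -0.0004] knob [ 0.0913 -0.0007]
brass [260.5 165. ] [253 165  16   1  16] rivet [0.0361 0.003 ] knob [0.0217 0.0043]
brass [256.17632242 179.28211587] [245 168  23  23 397] rivet [0.0262 0.    ] knob [0.0072 0.    ]Traceback (most recent call last):
  File "<stdin>", line 11, in <module>
    return umr_minimum(a, axis, None, out, keepdims, initial, where)
ValueError: zero-size array to reduction operation minimum which has no identity
```

Everything lines up within about 1 mm: the rivet is at (26.2, 0) mm and the knob at (91, -0.7) mm in the tool frame. Lowering.

```bash
python3 -m crank '[{"linear":[0,-0.0003,0.03],"delta_rot":[0,0,0],"gripper":0},{"linear":[0,0,0.03],"delta_rot":[0,0,0],"gripper":0},{"linear":[0,0,0.02],"delta_rot":[0,0,0],"gripper":0},{"linear":[0,0,0.01],"delta_rot":[0,0,0],"gripper":0},{"linear":[0,0,0.008],"delta_rot":[0,0,0],"gripper":0},{"linear":[0,0,0.006],"delta_rot":[0,0,0],"gripper":0},{"linear":[0,0,0.004],"delta_rot":[0,0,0],"gripper":0},{"linear":[0,0,0],"delta_rot":[0,0,0],"gripper":0},{"linear":[0,0,0],"delta_rot":[0,0,0],"gripper":0}]'
python3 - <<'E'
from h import *
c=capture("scene");cv2.imwrite("pics/s6.png",cv2.resize(c["img"][130:310,210:390],None,fx=3.2,fy=3.2))
E
```

```text
time_s: 13.25
tcp_pos: [0.5737, 0.087, 0.061]
ee_rot: [[0.987, -0.16, 0.001], [-0.16, -0.987, 0.0], [0.001, -0.0, -1.0]]
wrist_force: [-0.1, -0.2, -0.8]
gripper_width: 0.13
```

View pics/s6.png

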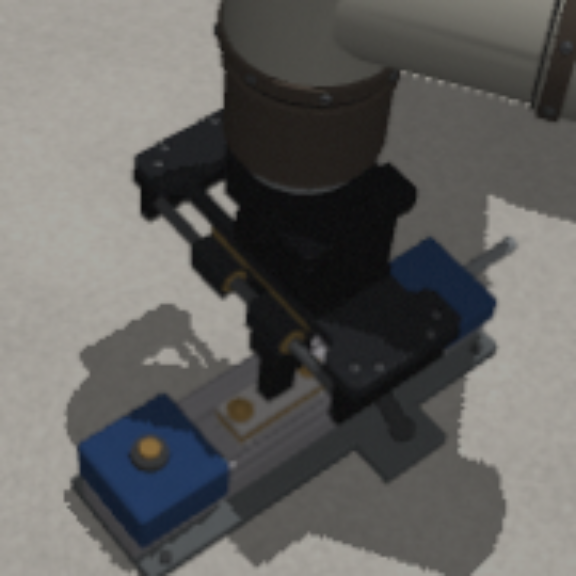

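The cassette is in the channel with about 2 mm still to go. Lowering it to the floor and releasing.

```bash
python3 -m crank '[{"linear":[0,0,0.002],"delta_rot":[0,0,0],"gripper":0},{"linear":[0,0,0],"delta_rot":[0,0,0],"gripper":0},{"linear":[0,0,0],"delta_rot":[0,0,0],"gripper":0}]'
python3 -m crank '[{"linear":[0,0,0],"delta_rot":[0,0,0],"gripper":50},{"linear":[0,0,0],"delta_rot":[0,0,0],"gripper":50},{"linear":[0,0,0],"delta_rot":[0,0,0],"gripper":50},{"linear":[0,0,0],"delta_rot":[0,0,0],"gripper":50},{"linear":[0,0,-0.03],"delta_rot":[0,0,0],"gripper":50},{"linear":[0,0,-0.05],"delta_rot":[0,0,0],"gripper":50},{"linear":[0,0,-0.05],"delta_rot":[0,0,0],"gripper":50},{"linear":[0,0,0],"delta_rot":[0,0,0],"gripper":50},{"linear":[0,0,0],"delta_rot":[0,0,0],"gripper":50}]'
python3 - <<'E'
from h import *
c=capture("scene");cv2.imwrite("pics/s7.png",cv2.resize(c["img"][130:310,210:390],None,fx=3.2,fy=3.2))
c=capture("wrist");cv2.imwrite("pics/w7.png",c["img"])
E
```

```text
time_s: 13.68
tcp_pos: [0.5734, 0.0869, 0.0587]
ee_rot: [[0.987, -0.16, 0.0], [-0.16, -0.987, -0.0], [0.0, 0.0, -1.0]]
wrist_force: [0.4, -0.3, -0.9]
gripper_width: 0.133
time_s: 14.8
tcp_pos: [0.5729, 0.0868, 0.1883]
ee_rot: [[0.987, -0.16, -0.001], [-0.16, -0.987, 0.0], [-0.001, -0.0, -1.0]]
wrist_force: [-0.3, 0.1, -0.7]
gripper_width: 0.501
```

View pics/s7.png

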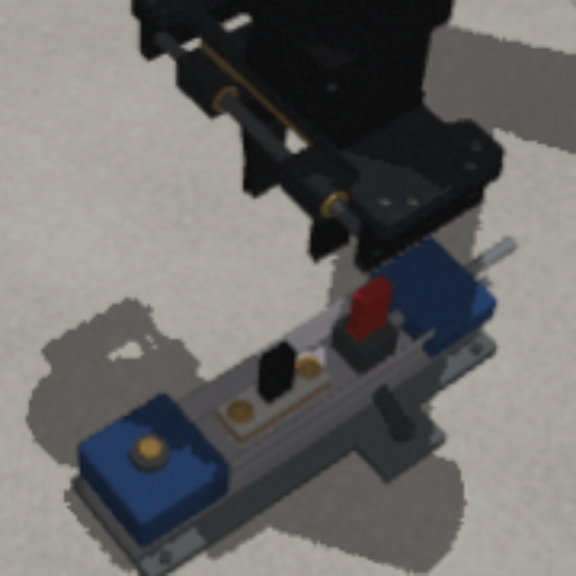

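View pics/w7.png

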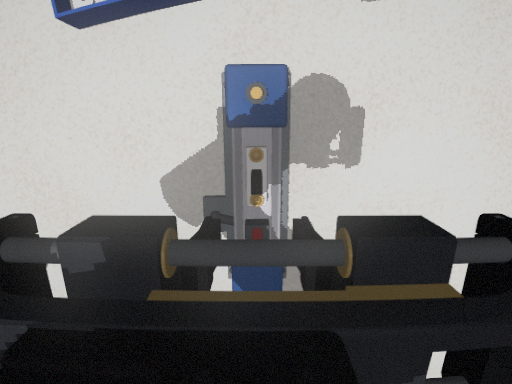

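The cassette sits upright in the channel with its rivets at (257,155) and (257,200) in the wrist view, and the follower is still back at (257,235). Going to the handle now.

```bash
python3 -m crank '[{"linear":[-0.035,0.0007,0],"delta_rot":[0,0,0],"gripper":60},{"linear":[-0.0345,0,0],"delta_rot":[0,0,0],"gripper":60},{"linear":[0,0,0],"delta_rot":[0,0,0],"gripper":60},{"linear":[0,0,0.04],"delta_rot":[0,0,0],"gripper":60},{"linear":[0,0,0.05],"delta_rot":[0,0,0],"gripper":60},{"linear":[0,0,0.03],"delta_rot":[0,0,0],"gripper":60},{"linear":[0,0,0.008],"delta_rot":[0,0,0],"gripper":60},{"linear":[0,0,0],"delta_rot":[0,0,0],"gripper":60}]'
python3 -m crank '[{"linear":[0,0,0],"delta_rot":[0,0,0],"gripper":0},{"linear":[0,0,0],"delta_rot":[0,0,0],"gripper":0},{"linear":[0,0,0],"delta_rot":[0,0,0],"gripper":0},{"linear":[0,0,0],"delta_rot":[0,0,0],"gripper":0},{"linear":[0,0,0],"delta_rot":[0,0,0],"gripper":0},{"linear":[0,0,0],"delta_rot":[0,0,0],"gripper":0}]'
```

```text
time_s: 15.9
tcp_pos: [0.5053, 0.0973, 0.0604]
ee_rot: [[0.987, -0.16, -0.0], [-0.16, -0.987, -0.001], [-0.0, 0.001, -1.0]]
wrist_force: [0.6, 0.6, 0.5]
gripper_width: 0.603
time_s: 16.65
tcp_pos: [0.5047, 0.097, 0.0608]
ee_rot: [[0.987, -0.16, -0.0], [-0.16, -0.987, -0.001], [-0.0, 0.001, -1.0]]
wrist_force: [-0.4, -1.4, 1.6]
gripper_width: 0.134
```

```bash
python3 -m crank '[{"linear":[0.008,0,0],"delta_rot":[0,0,0],"gripper":0},{"linear":[0.008,0,0],"delta_rot":[0,0,0],"gripper":0},{"linear":[0.008,0,0],"delta_rot":[0,0,0],"gripper":0},{"linear":[0,0,0],"delta_rot":[0,0,0],"gripper":0},{"linear":[0,0,0],"delta_rot":[0,0,0],"gripper":0}]'
python3 -m crank '[{"linear":[0,0,0],"delta_rot":[0,0,0],"gripper":80},{"linear":[0,0,0],"delta_rot":[0,0,0],"gripper":80},{"linear":[0,0,0],"delta_rot":[0,0,0],"gripper":80},{"linear":[0,0,0],"delta_rot":[0,0,0],"gripper":80},{"linear":[0,0,0],"delta_rot":[0,0,0],"gripper":80},{"linear":[0,0,0],"delta_rot":[0,0,0],"gripper":80},{"linear":[0,0,-0.04],"delta_rot":[0,0,0],"gripper":80},{"linear":[0,0,-0.05],"delta_rot":[0,0,0],"gripper":80},{"linear":[0,0,-0.05],"delta_rot":[0,0,0],"gripper":80},{"linear":[0,0,0],"delta_rot":[0,0,0],"gripper":80}]'
python3 -m crank '[{"linear":[0,0,0],"delta_rot":[0,0,0],"gripper":80},{"linear":[0,0,0],"delta_rot":[0,0,0],"gripper":80},{"linear":[0,0,0],"delta_rot":[0,0,0],"gripper":80},{"linear":[0,0,0],"delta_rot":[0,0,0],"gripper":80},{"linear":[0,0,0],"delta_rot":[0,0,0],"gripper":80},{"linear":[0,0,0],"delta_rot":[0,0,0],"gripper":80},{"linear":[0,0,0],"delta_rot":[0,0,0],"gripper":80},{"linear":[0,0,0],"delta_rot":[0,0,0],"gripper":80}]'
python3 - <<'E'
from h import *
c=capture("scene");cv2.imwrite("pics/s8.png",cv2.resize(c["img"][130:310,210:390],None,fx=3.2,fy=3.2))
c=capture("wrist");cv2.imwrite("pics/w8.png",c["img"])
E
```

```text
time_s: 17.27
tcp_pos: [0.5309, 0.093, 0.0609]
ee_rot: [[0.987, -0.16, 0.004], [-0.16, -0.987, -0.0], [0.004, -0.0, -1.0]]
wrist_force: [4.2, -4.5, 0.3]
gripper_width: 0.132
time_s: 18.52
tcp_pos: [0.5311, 0.0945, 0.2056]
ee_rot: [[0.987, -0.159, 0.01], [-0.16, -0.987, 0.004], [0.009, -0.005, -1.0]]
wrist_force: [-0.4, -0.5, -0.3]
gripper_width: 0.798
time_s: 19.52
tcp_pos: [0.5284, 0.0935, 0.2007]
ee_rot: [[0.987, -0.16, 0.0], [-0.16, -0.987, 0.0], [0.0, -0.0, -1.0]]
wrist_force: [0.1, -0.1, -0.1]
gripper_width: 0.802
```

View pics/s8.png

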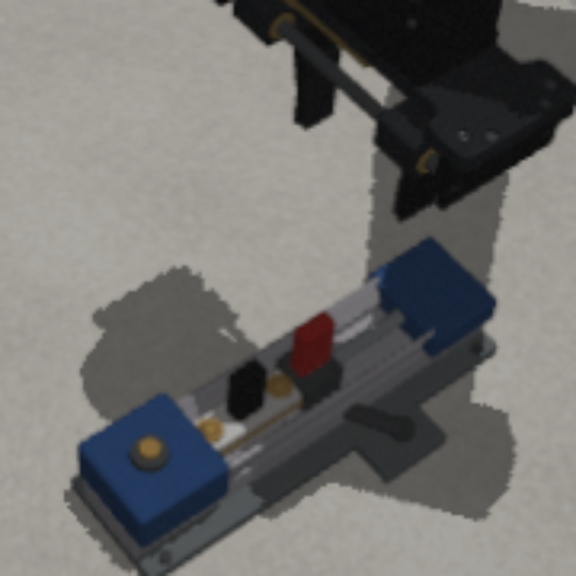

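View pics/w8.png

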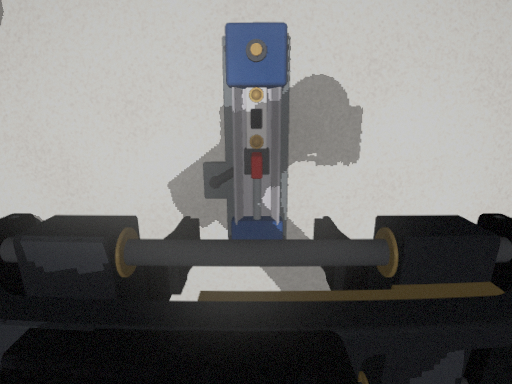

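The follower is against the cassette. In the wrist view the rivets are at (257,95) and (257,141) and the handle at (257,167). I'll check the seating numerically.

```bash
python3 - <<'E'
from h import *
c=capture("wrist");im=c["img"]
hsv=cv2.cvtColor(im,cv2.COLOR_BGR2HSV);H,S,V=[hsv[...,i].astype(int) for i in range(3)]
o=np.array([.556,.089]);y=np.radians(170.8);d=np.array([np.cos(y),np.sin(y)]);e=np.array([-d[1],d[0]])
def f(p,z): q=plane(c,p,z)[:2]-o;return (q@d).round(4),(q@e).round(4)
for ce,q,l in blobs((H>5)&(H<30)&(S>85)&(V>30),20):
    if 230<ce[0]<290 and ce[1]<200: print("brass",ce.round(1),q,f(ce,.054),f(ce,.075))
m=((H<6)|(H>174))&(S>100)&(V>40)
for ce,q,l in blobs(m,20): print("red",ce.round(1),q,f((ce[0],q[1]+q[3]-.5),.095))
print("nose edge",f((257,86.5),.065))
cv2.imwrite("pics/w9z.png",np.clip(cv2.resize(im[15:190,205:310],None,fx=3.4,fy=3.4)*1.5,0,255).astype(np.uint8))
E
```

```text
brass [255.9  49. ] [251  43  11  13 114] (np.float64(-0.113), np.float64(-0.0002)) (np.float64(-0.1084), np.float64(-0.0001))
brass [255.7  94.1] [249  87  14  15 154] (np.float64(-0.0654), np.float64(-0.0004)) (np.float64(-0.0638), np.float64(-0.0003))
brass [256.  141.4] [250 135  13  14 137] (np.float64(-0.0128), np.float64(-0.0002)) (np.float64(-0.0145), np.float64(-0.0002))
red [256.1 165.2] [251 152  11  27 275] (np.float64(0.0225), np.float64(-0.0))
nose edge (np.float64(-0.0725), np.float64(0.001))
```

View pics/w9z.png

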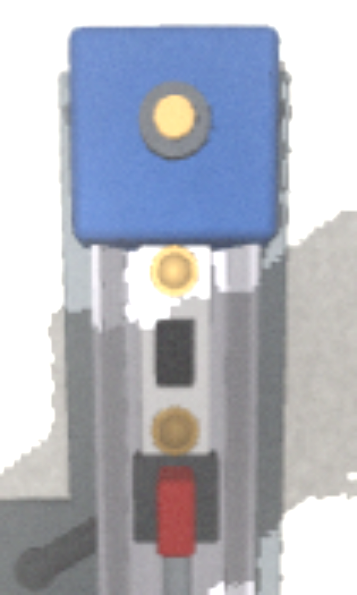

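The cassette is at track x ≈ -39 mm, y ≈ 0, and the follower joint is ≈ 0.030. It is seated and the gripper is clear, so I'm handing in.

```bash
python3 -c "
from station import workorder,r
print(r.sense()['time_s']);print(workorder.finish_job())"
```

```text
19.675
the job is handed in; nothing more can be done
None
```

The feed track is reloaded with the brass cassette, and I handed the job in at 19.7 s of the 64 s allowed. `finish_job()` reports no verdict, so the result rests on my own checks.

**What I did:** I pinched the red handle and pulled the follower back about 72 mm; it stayed back after I let go. I then picked the brass cassette up by its tab, turned it to the track and set it down upright in the channel. Last, I moved the follower about 24 mm forward off its catch and released it, and its spring closed.

**Last checks, from the wrist camera:**

| Quantity | Measured | Required |
|---|---|---|
| Cassette along the track (x) | about -39 mm | -48 to -34 mm |
| Cassette sideways (y) | about 0 mm | within 10 mm |
| Follower joint | about 0.030 | 0.022 to 0.038 |

In the pictures the cassette looks upright and butted against the nose, and the gripper was raised about 0.2 m above the table, touching nothing. The wrist forces I read between moves were under 7 N.

**Not checked or not in full agreement:**
- The steel cassette was never approached, but I did not measure its position again at the end.
- The nose edge measured at -72.5 mm against the nominal -75 mm, about the size of the camera calibration error.
- The track direction came out between 169.9 and 171 degrees depending on the view.

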